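# Vent a bench filter, turn its bayonet cover to the slots and lift it into the tray

## Task

Open the bench filter so that its cartridge can be changed. First swing the bleed lever on its collar fully aside, which vents the filter and frees the cover; then turn the cover anticlockwise by its crossbar, still seated, until its lugs stand in the collar's slots, lift it straight out and set it down gently (do not drop it), lying flat with the crossbar up, on the floor of the steel tray. Leave the other things on the bench where they are.

Things in the scene. Friction and masses are not known exactly. Their poses are not given: they have to be found in the camera images.
- filter: Filter housing, fixed: round dark foot 124 mm wide, steel bowl 90 mm wide, aluminium collar 108 mm wide on top. Unions stick out 93 mm to its +y and -y at 46 mm height; gauge at its front right, top at 71 mm. Origin on the bowl's axis at bench height, z up; its -x side, with the bleed lever, roughly faces the robot. Vials up to 181 mm high stand some cm to its right, so work from above.
- collar_top (a point): Centre of the collar's top, 104 mm above the bench; axes of the housing. Its inward flange (7 mm thick, bore 83 mm) holds the cover's three lugs down and has three slots 42 degrees wide, centred 0, 120, 240 degrees from housing +x, a pip on the rim at each. Stops let the cover turn from -63 (locked) to +4 degrees yaw against the housing; at 0 the lugs are in mid-slot, 6 degrees to spare each way.
- bleed_lever (a joint): Bleed lever, a flat dark steel bell crank on a vertical pivot at the collar. 0 = shut: paddle outward (housing -x), nose inward over the cover, in the way of its stop block. Grows as it swings anticlockwise seen from above (paddle to housing -y, nose outward off the cover) to a stop at 1.2 rad, fully open. Starts 0 to 0.06; stays where left (0.06 N m, about 2 N at the paddle).
- lever_pivot (a point): Point on the lever's pivot axis: 66 mm from the housing's axis towards housing -x, 113 mm above the bench (top of the lever's arm; a nut rises 6 mm above it). Axes of the housing. The nose reaches 51 mm from the pivot, 30 degrees anticlockwise of housing +x when shut.
- lever_paddle (a point): Centre of the lever's upright paddle, 34 mm from the pivot, 119 mm above the bench. Paddle 22 mm long (along the lever, this point's x; its -x points away from the pivot), 7 mm thick, 26 mm high (106 to 132 mm above the bench). Push on its flat side; free space beside and below it.
- cover_grip (a point): Middle of the cover's crossbar, on the cover's axis, 131 mm above the bench when seated. z up, y along the bar. Bar 116 mm long (58 to each end; outer 14 mm black knobs 17 mm thick), 12 mm thick in x, 14 mm high. A rib 12 mm thick, 36 mm long joins its middle to the cover, so grip the middle across x; the arms beyond the rib stand free, 19 mm above the cover: push these sideways to turn it.
- cover: Cover, loose: steel plug 80 mm wide, 19 mm high, lugs low on its rim to 93 mm width at 0, 120, 240 degrees from its +x (a pip over each), stop block on top. Origin at the centre of its underside, 45 mm below cover_grip, same axes. 0.4 to 0.6 kg. Turns with about 0.05 N m. Yaw against housing starts -58 to -48 degrees; lever shut it stops near -44. Lifts out only near 0; lugs are clear 20 mm up.
- tray: Loose shallow stainless steel tray, 130 (x) x 180 (y) x 20 mm, walls and floor 2 mm (rolled rim to 22 mm), 0.8 kg, empty. Origin under its centre at bench height. Behind it stands a rack of vials up to 181 mm high (from x = 0.505 m), and right of the rack a tall instrument (from x = 0.57 m): carry the cover over or in front of them.
- spare_cartridge: Bystander, not to be moved: the spare filter cartridge, a white cylinder 38 mm wide and 64 mm high, standing behind the filter; origin at the centre of its underside.
- petri_dish: Bystander, not to be moved: shallow clear dish, 57 mm wide, 13 mm high, with nuts and ferrules; origin under its centre.
- marker: Bystander, not to be moved: marker pen, 131 mm long, lying down; origin under its centre.
- tweezers: Bystander, not to be moved: steel tweezers, 118 mm long, lying down; origin under their centre.
- hex_key: Bystander, not to be moved: small steel hex key, 73 mm long, lying flat; origin under its centre.
Things that resemble listed ones, but are neither listed nor needed, are in the scene too. There is more than one size of the cover; the one meant has the size given above.

How it is judged:
By the outcome, as a careful person would: the job done as asked, in the order asked, and still so for the second after the job is handed in, with the robot touching nothing.
It also fails if it takes over 72 s, if anything falls off the work surface, if the arm or the gripper's body presses on something with over 40 N, if the wrist force passes 120 N, or if a joint passes its speed limit or range.

## Robot

A 6-joint arm with a two-finger parallel gripper is mounted at the origin on a cart in front of the work surface, level with it; the furniture and walls round the work are solid. World frame = base frame: x ahead of the robot, y to its left, z up, the work surface at z = 0. Lengths are in m, angles in rad, forces in N, time in s.
With the tool pointing down it reaches from about 0.25 to 0.8 m from the base axis. Payload 3.9 kg.
Tool frame: the origin (TCP) lies at the very end of the fingers, on their centre line; the grasp point (between the pads) lies 19 mm behind it; z points along the fingers, y is the line along which they close (so a half turn about z gives the same grasp; the last joint's range is limited). The gripper opens to 85 mm and grips with 20 to 120 N. Pads are 22 mm wide; open, the fingers measure 114 mm over their backs; the gripper's body (76 mm by 85 mm) begins 54 mm behind the grasp point. The pads swing forward as they close: fully open they stand 13 mm farther back than shut.
Start: joints at [1.325, 0.26, -0.138, 1.173, 0, 1.571], TCP at [0.128, 0.509, 0.231] pointing down, gripper open.
Joint ranges: [-2.78, 2.78], [-0.83, 1.72], [-1.28, 1.37], [-1.9, 2.12], [-1.57, 1.48], [-3.14, 3.14]. Speed limits (rad/s): [2.57, 2.57, 3.14, 3.14, 3.14, 3.14].

## Interface

Orientations are given as a rotation vector (axis times angle).
In Python, from workcell import ctrl gives the robot as it stands.
- The arm moves only by the tool jog_arm, never from a script. Its argument "plan" is a list of rows, each an object of numbers: "x", "y", "z": the shift along the tool's x, y, z in units of 4 cm (1.0 is 4 cm); "ax", "ay", "az": the turn, a rotation vector about the tool's x, y, z in units of 0.08 rad (1.0 is 0.08 rad); "gripper": the opening, from -1 (shut) to 1 (fully open). A call has 1 to 5 rows; each row shifts and turns the commanded pose from where the row before left it, along the tool's axes as they then stand; what a row does not reach is not made up. A row lasts 1/12 s, in which the tool goes at most 41.7 mm and 7.16 degrees, less where a joint would pass 70% of its speed; a pose out of reach is approached as far as the arm can. A call with a number of a shift or a turn outside -1 to 1 is refused whole. A call with a gripper value outside its range is refused whole. The fingers move at their own pace and stop on an object; "grip_force" is the grip in N (left out, the last holds). Time passes only in rows, so rows that do not move let the fingers close. It gives the time, the measured TCP pose, the force, the opening and the grip force at its end, in the units of the state.
- ctrl.get_obs(): the state, without advancing time (a new reading comes with each control period).
- ctrl.grab_frame(name): name is "scene" or "top"; returns a dict with "frame" (400x640x3 uint8, blue, green, red), "mtx" (3x3 intrinsics, pixels), "k1" (the pictures are not rectified: a ray, as slopes to the right and down, at radius r is drawn at 1 + k1 r^2 times it, then the intrinsics apply), "T" (4x4, takes a point from camera to world coordinates). Camera axes: x right, y down, z forward; pixel columns grow to the right and rows downward; lengths in m; the calibration is good to about 2 mm. A picture is of the moment at which its call begins. There is no depth.
- ctrl.hand_in(): hands the job in; it is judged then, once.
The state is a dict: "clock": time; "joint_pos": joint angles; "qd": joint speeds; "tau": joint torques, N m; "eef_pos": TCP position; "tool_rot": TCP orientation; "force": force on the tool from outside, world axes, zero at the start; "wrist_torque": the same for the moment, N m; "gripper_width": finger opening in m; "grip_force": force on a finger pad.
Only numpy, scipy, OpenCV 4.12 (cv2) and the standard library are available. Lean on these libraries where they do the work, as an engineer would, in place of code of your own. Each camera call takes 0.05 s, during which the arm holds its last target. There are 200 camera calls.

## Working session

There is one attempt and no reset: what is moved stays moved. The work goes in short steps, Python scripts to look and compute and a tool call to move; the robot and the scene stay as the last step left them, time stands still between calls to the robot, and variables do not carry over. Pictures are saved under pics/ and viewed, at most 10 in all, crops included, and the job is handed in when it is done.

Besides the shell and the picture viewer there is one more tool, called after "Emit:" as name(argument=value, ...), one argument or row to a line, values as JSON. jog_arm: Moves the arm, as the interface text tells. Shifts and turns lie within -1 to 1; 1 stands for 4 cm of shift or 0.08 rad of turn. Its arguments: {"type":"object","properties":{"plan":{"type":"array"},"grip_force":{"type":"number"}},"required":["plan"]}

```bash
mkdir -p pics
python3 - <<'E'
from workcell import ctrl
import cv2,numpy as np
o=ctrl.get_obs()
print({k:np.round(v,3).tolist() for k,v in o.items()})
for n in("scene","top"):
    f=ctrl.grab_frame(n);cv2.imwrite(f"pics/{n}0.png",f["frame"]);print(n,f["mtx"].tolist(),f["k1"],np.round(f["T"],4).tolist())
E
```

```text
{'clock': 0.0, 'joint_pos': [1.325, 0.261, -0.139, 1.173, 0.0, 1.571], 'qd': [0.0, -0.002, -0.001, 0.002, 0.001, 0.001], 'tau': [0.001, -40.568, 25.392, 0.019, 0.0, 0.0], 'eef_pos': [0.128, 0.509, 0.23], 'tool_rot': [-0.385, -3.118, 0.003], 'force': [0.306, 0.176, -1.331], 'wrist_torque': [0.002, 0.011, 0.041], 'grip_force': 0.0, 'gripper_width': 0.085}
scene [[508.1285665955549, 0.0, 320.60906766679574], [0.0, 508.1285665955549, 202.1357673930669], [0.0, 0.0, 1.0]] -0.14849430516495277 [[-0.5535, -0.3457, 0.7577, -0.5905], [-0.8328, 0.2309, -0.503, 0.7921], [-0.0011, -0.9095, -0.4157, 0.6994], [0.0, 0.0, 0.0, 1.0]]
top [[394.536976840299, 0.0, 324.0351899898821], [0.0, 394.536976840299, 196.51937681440177], [0.0, 0.0, 1.0]] -0.09090835359073639 [[0.0078, -0.9756, 0.2195, 0.2656], [-1.0, -0.0082, -0.0011, 0.0441], [0.0029, -0.2195, -0.9756, 1.1928], [0.0, 0.0, 0.0, 1.0]]
```

View pics/scene0.png

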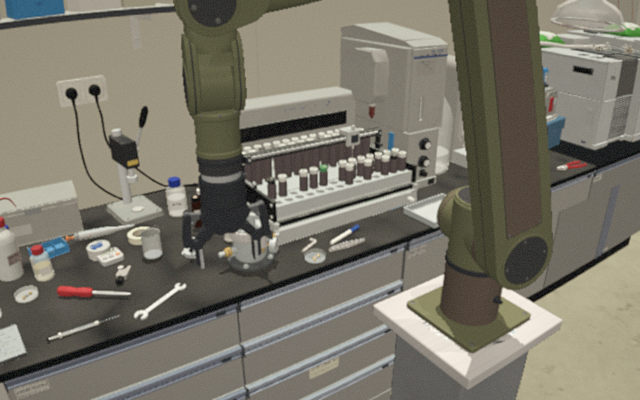

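View pics/top0.png

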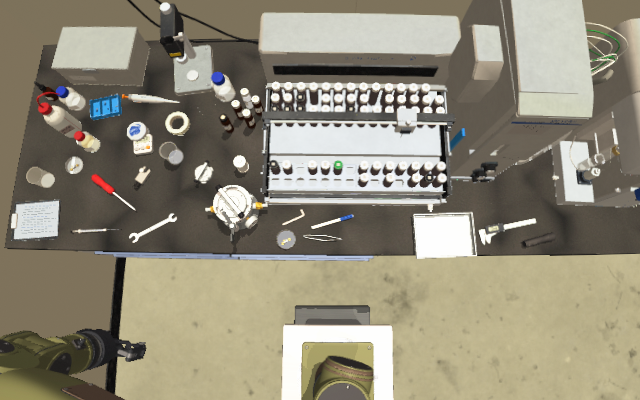

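The top view shows the filter at about (232,207). A smaller cover-like part lies loose at (203,173), and the tray is at (444,235). The cover meant should be the one seated in the collar, so I'll confirm that in an enlarged crop.

Run:
```python
import cv2,numpy as np
a=cv2.imread("pics/top0.png")
c=cv2.resize(a[150:250,180:300],None,fx=6.6,fy=6,interpolation=cv2.INTER_CUBIC)
c=cv2.resize(a[155:250,185:285],(800,760)[:2],interpolation=cv2.INTER_CUBIC)
c=cv2.resize(a[160:246,185:285],(600*100//86,600),interpolation=cv2.INTER_CUBIC)
cv2.imwrite("pics/c1.png",c);print(c.shape)
c=cv2.resize(a[205:265,400:490],(800,533),interpolation=cv2.INTER_CUBIC);cv2.imwrite("pics/c2.png",c)
```

```text
(600, 697, 3)
```

View pics/c1.png

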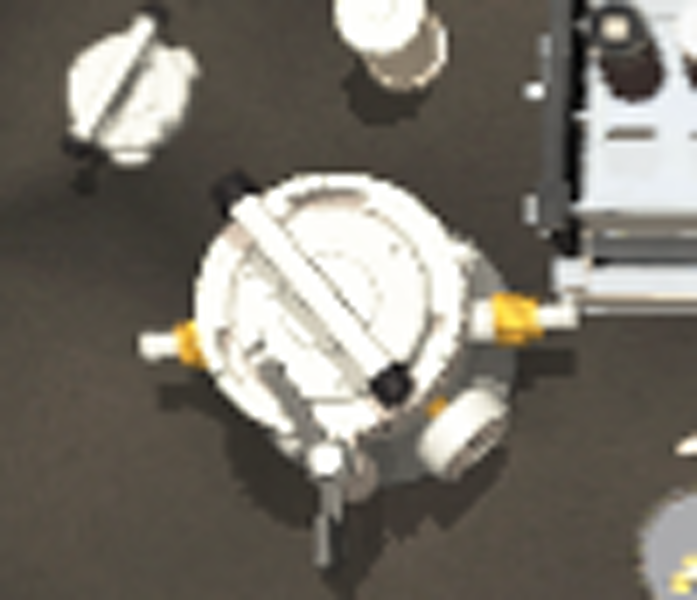

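View pics/c2.png

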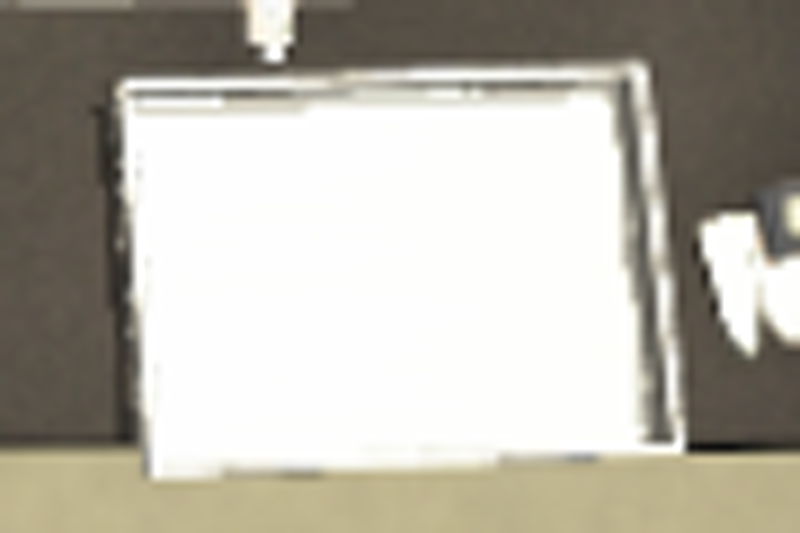

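Crop 1: candidate covers are the small loose one at top px (203,173), and the one seated in the collar at (230,201). The bar of the small one measures about 12 px, against about 35 px for the seated one, so the seated cover is the one meant. Its knobs are at crop (237,192) and (393,383), the lever nut at (326,460), and the union ends at (145,345) and (575,315). Crop 2: the tray rim corners are at (120,80), (645,65), (683,445) and (148,472).

```bash
cat > h.py <<'E'
import numpy as np,cv2,json
from workcell import ctrl
from scipy.spatial.transform import Rotation as R
def ray(f,px,z):
    p=cv2.undistortPoints(np.array([[px]],float),f["mtx"],np.array([f["k1"],0,0,0,0.]))[0,0]
    T=f["T"];d=T[:3,:3]@[p[0],p[1],1];o=T[:3,3];return o+d*(z-o[2])/d[2]
def st():
    o=ctrl.get_obs();M=R.from_rotvec(o["tool_rot"]).as_matrix()
    print("t",round(o["clock"],2),"p",np.round(o["eef_pos"],4),"F",np.round(o["force"],1),"w",round(float(o["gripper_width"]),4),"gf",round(float(o["grip_force"]),1),"\nM",np.round(M,3).tolist(),"q",np.round(o["joint_pos"],2));return o,M
E
python3 - <<'E'
from h import *
f=ctrl.grab_frame("top")
A=lambda x,y:((x+.5)/6.97-.5+185,(y+.5)/6.977-.5+160)
B=lambda x,y:((x+.5)/8.889-.5+400,(y+.5)/8.883-.5+205)
for n,p,z in[("k1",(237,190),.131),("k2",(393,383),.131),("nut",(326,458),.119),("ul",(143,345),.046),("ur",(577,315),.046),("padend",(322,560),.132),("collL",(195,312),.104),("collR",(467,300),.104),("collT",(335,173),.104)]:
    print(n,ray(f,A(*p),z).round(4))
for p in[(120,80),(645,65),(683,445),(148,472)]: print("tray",ray(f,B(*p),.022).round(4))
a=ray(f,A(237,190),.131);b=ray(f,A(393,383),.131);print((a+b)/2,np.linalg.norm(a-b),np.degrees(np.arctan2(*(a-b)[[1,0]])))
o,M=st()
E
```

```text
k1 [0.5298 0.3374 0.131 ]
k2 [0.4522 0.2702 0.131 ]
nut [0.4239 0.2979 0.119 ]
ul [0.4824 0.397  0.046 ]
ur [0.4972 0.2109 0.046 ]
padend [0.3821 0.2942 0.132 ]
collL [0.4853 0.3587 0.104 ]
collR [0.4913 0.2475 0.104 ]
collT [0.544  0.3046 0.104 ]
tray [ 0.4784 -0.2273  0.022 ]
tray [ 0.4847 -0.4106  0.022 ]
tray [ 0.3545 -0.4148  0.022 ]
tray [ 0.3456 -0.2317  0.022 ]
[0.49098444 0.30376245 0.131     ] 0.10268381916983309 40.87956589537259
t 0.15 p [0.1276 0.5087 0.2307] F [0.3 0.2 0.3] w 0.0853 gf 0.0 
M [[-0.97, 0.243, -0.0], [0.243, 0.97, -0.001], [0.0, -0.001, -1.0]] q [ 1.33  0.26 -0.14  1.17  0.    1.57]
```

Housing axis is at (0.490, 0.304), yaw about 4.5°. The cover sits at about -54° relative to the housing. Tray centre is at (0.416, -0.321). First move: closed fingers to beside the paddle, staying high.

Emit:
jog_arm(
  plan=[
    {"x": -0.92, "y": -0.36, "gripper": -1},
    {"x": -0.92, "y": -0.36, "gripper": -1},
    {"x": -0.92, "y": -0.36, "gripper": -1},
    {"x": -0.92, "y": -0.36, "gripper": -1},
    {"x": -0.92, "y": -0.36, "gripper": -1},
  ],
  grip_force=40,
)

```text
validation failed for argument at $.pl...
```

Emit:
jog_arm(
  plan=[
    {"x": -0.92, "y": -0.36, "gripper": -1},
    {"x": -0.92, "y": -0.36, "gripper": -1},
    {"x": -0.92, "y": -0.36, "gripper": -1},
    {"az": -1, "gripper": -1},
    {"az": -1, "gripper": -1},
  ],
)

```text
validation failed for argument at $.pl...
```

Emit:
jog_arm(
  plan=[
    {"az": -1, "gripper": -1},
    {"az": -1, "gripper": -1},
    {"gripper": -1},
    {"gripper": -1},
  ],
)

```text
validation failed for argument at $.pl...
```

Run:
```python
from h import *
o,M=st()
print(M.T@(np.array([.386,.328,.110])-o["eef_pos"])/.04)
f=ctrl.grab_frame("scene");c=cv2.resize(f["frame"][130:290,150:350],(750,600),interpolation=cv2.INTER_CUBIC);cv2.imwrite("pics/s1.png",c)
```

```text
t 0.15 p [0.1276 0.5087 0.2307] F [0.3 0.2 0.3] w 0.0853 gf 0.0 
M [[-0.97, 0.243, -0.0], [0.243, 0.97, -0.001], [0.0, -0.001, -1.0]] q [ 1.33  0.26 -0.14  1.17  0.    1.57]
[-7.36469571 -2.80596688  3.02071249]
```

View pics/s1.png

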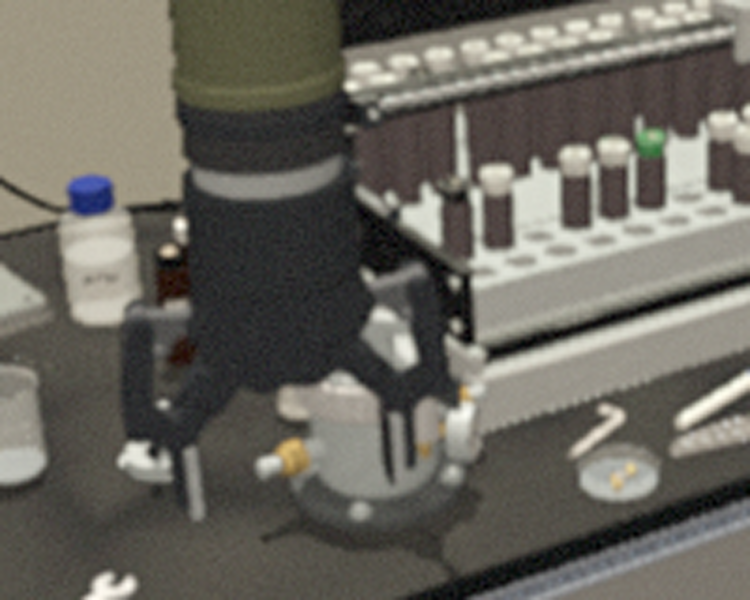

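The move was refused before anything moved, and the picture still shows the arm at its start pose in front of the filter. Each row may need every field, so I'll test one.

Emit:
jog_arm(
  plan=[
    {"x": -0.92, "y": -0.36, "z": 0, "ax": 0, "ay": 0, "az": 0, "gripper": -1},
  ],
  grip_force=40,
)

```text
clock: 0.28
eef_pos: [0.1568, 0.4895, 0.2309]
tool_rot: [-0.374, -3.117, -0.004]
force: [1.8, 0.9, -0.2]
gripper_width: 0.0754
grip_force: 0.0
```

Emit:
jog_arm(
  plan=[
    {"x": -0.92, "y": -0.36, "z": 0, "ax": 0, "ay": 0, "az": 0, "gripper": -1},
    {"x": -0.92, "y": -0.36, "z": 0, "ax": 0, "ay": 0, "az": 0, "gripper": -1},
    {"x": -0.92, "y": -0.36, "z": 0, "ax": 0, "ay": 0, "az": 0, "gripper": -1},
    {"x": -0.92, "y": -0.36, "z": 0, "ax": 0, "ay": 0, "az": 0, "gripper": -1},
    {"x": -0.92, "y": -0.36, "z": 0, "ax": 0, "ay": 0, "az": 0, "gripper": -1},
  ],
)

```text
clock: 0.7
eef_pos: [0.322, 0.3703, 0.2313]
tool_rot: [-0.384, -3.118, 0.0]
force: [1.0, 1.0, 1.4]
gripper_width: 0.0125
grip_force: 0.0
```

Emit:
jog_arm(
  plan=[
    {"x": -0.92, "y": -0.36, "z": 0, "ax": 0, "ay": 0, "az": 0, "gripper": -1},
    {"x": -0.92, "y": -0.36, "z": 0, "ax": 0, "ay": 0, "az": 0, "gripper": -1},
    {"x": 0, "y": 0, "z": 0, "ax": 0, "ay": 0, "az": -1, "gripper": -1},
    {"x": 0, "y": 0, "z": 0, "ax": 0, "ay": 0, "az": -1, "gripper": -1},
    {"x": 0, "y": 0, "z": 0, "ax": 0, "ay": 0, "az": -1, "gripper": -1},
  ],
)

```text
clock: 1.12
eef_pos: [0.386, 0.3249, 0.231]
tool_rot: [-0.007, -3.141, 0.0]
force: [-0.8, 0.6, 0.8]
gripper_width: 0.0001
grip_force: 0.0
```

Emit:
jog_arm(
  plan=[
    {"x": 0, "y": 0, "z": 0, "ax": 0, "ay": 0, "az": -1, "gripper": -1},
    {"x": 0, "y": 0, "z": 0, "ax": 0, "ay": 0, "az": 0, "gripper": -1},
    {"x": 0, "y": 0, "z": 0, "ax": 0, "ay": 0, "az": 0, "gripper": -1},
  ],
)

```text
clock: 1.37
eef_pos: [0.3852, 0.3257, 0.2311]
tool_rot: [0.113, -3.139, 0.0]
force: [0.6, -0.3, 0.5]
gripper_width: 0.0002
grip_force: 0.0
```

Run:
```python
from h import *
o,M=st()
print(M.T@(np.array([.386,.328,.110])-o["eef_pos"])/.04, R.from_matrix(M).as_rotvec())
```

```text
t 1.37 p [0.3852 0.3257 0.2311] F [ 0.6 -0.3  0.5] w 0.0002 gf 0.0 
M [[-0.997, -0.072, -0.0], [-0.072, 0.997, -0.0], [0.0, -0.0, -1.0]] q [ 0.7   0.23 -0.19  1.16  0.    0.63]
[-0.02596136  0.05736833  3.02817473] [ 1.13084172e-01 -3.13917753e+00  4.41606387e-04]
```

Emit:
jog_arm(
  plan=[
    {"x": 0, "y": 0, "z": 1, "ax": 0, "ay": 0, "az": 0, "gripper": -1},
    {"x": 0, "y": 0, "z": 1, "ax": 0, "ay": 0, "az": 0, "gripper": -1},
    {"x": 0, "y": 0, "z": 1, "ax": 0, "ay": 0, "az": 0, "gripper": -1},
    {"x": 0, "y": -0.15, "z": 0, "ax": 0, "ay": 0, "az": 0, "gripper": -1},
    {"x": 0, "y": -0.14, "z": 0, "ax": 0, "ay": 0, "az": 0, "gripper": -1},
  ],
)

```text
clock: 1.78
eef_pos: [0.3842, 0.3126, 0.1099]
tool_rot: [0.116, -3.135, 0.006]
force: [-0.6, 0.1, 0.5]
gripper_width: -0.0
grip_force: 0.0
```

Emit:
jog_arm(
  plan=[
    {"x": 0.033, "y": -0.076, "z": 0, "ax": 0, "ay": 0, "az": -1, "gripper": -1},
    {"x": 0.033, "y": -0.076, "z": 0, "ax": 0, "ay": 0, "az": -1, "gripper": -1},
    {"x": 0.033, "y": -0.076, "z": 0, "ax": 0, "ay": 0, "az": -1, "gripper": -1},
    {"x": 0.033, "y": -0.076, "z": 0, "ax": 0, "ay": 0, "az": -1, "gripper": -1},
    {"x": 0.033, "y": -0.076, "z": 0, "ax": 0, "ay": 0, "az": -1, "gripper": -1},
  ],
)

```text
clock: 2.2
eef_pos: [0.3844, 0.2993, 0.1145]
tool_rot: [-0.742, 3.049, 0.005]
force: [-1.6, 0.9, -1.2]
gripper_width: 0.0002
grip_force: 0.9
```

Emit:
jog_arm(
  plan=[
    {"x": 0.033, "y": -0.076, "z": 0, "ax": 0, "ay": 0, "az": -1, "gripper": -1},
    {"x": 0.033, "y": -0.076, "z": 0, "ax": 0, "ay": 0, "az": -1, "gripper": -1},
    {"x": 0.033, "y": -0.076, "z": 0, "ax": 0, "ay": 0, "az": -1, "gripper": -1},
    {"x": 0.033, "y": -0.076, "z": 0, "ax": 0, "ay": 0, "az": -1, "gripper": -1},
    {"x": 0.033, "y": -0.076, "z": 0, "ax": 0, "ay": 0, "az": -1, "gripper": -1},
  ],
)

```text
clock: 2.62
eef_pos: [0.3879, 0.2828, 0.1144]
tool_rot: [-1.333, 2.841, 0.003]
force: [-1.5, 1.5, -0.3]
gripper_width: 0.0
grip_force: 0.9
```

Emit:
jog_arm(
  plan=[
    {"x": 0.033, "y": -0.076, "z": 0, "ax": 0, "ay": 0, "az": -1, "gripper": -1},
    {"x": 0.033, "y": -0.076, "z": 0, "ax": 0, "ay": 0, "az": -1, "gripper": -1},
    {"x": 0.033, "y": -0.076, "z": 0, "ax": 0, "ay": 0, "az": -1, "gripper": -1},
  ],
)

```text
clock: 2.87
eef_pos: [0.3931, 0.2743, 0.1144]
tool_rot: [-1.663, 2.661, 0.002]
force: [-1.1, 1.6, -1.5]
gripper_width: -0.0002
grip_force: 1.1
```

Run:
```python
from h import *
o,M=st()
print(M.T@(np.array([.4245,.2988,.110])-o["eef_pos"]), np.degrees(np.arctan2(M[1,1],M[0,1])))
f=ctrl.grab_frame("top");c=cv2.resize(f["frame"][160:246,185:285],(697,600),interpolation=cv2.INTER_CUBIC);cv2.imwrite("pics/t1.png",c)
```

```text
t 2.87 p [0.3931 0.2743 0.1144] F [-1.1  1.6 -1.5] w -0.0002 gf 1.1 
M [[-0.438, -0.899, 0.002], [-0.899, 0.438, 0.003], [-0.004, -0.001, -1.0]] q [ 0.61  0.26 -0.46  0.84  0.   -0.51]
[-0.03573106 -0.01753907  0.00457888] 154.02118827896604
```

View pics/t1.png

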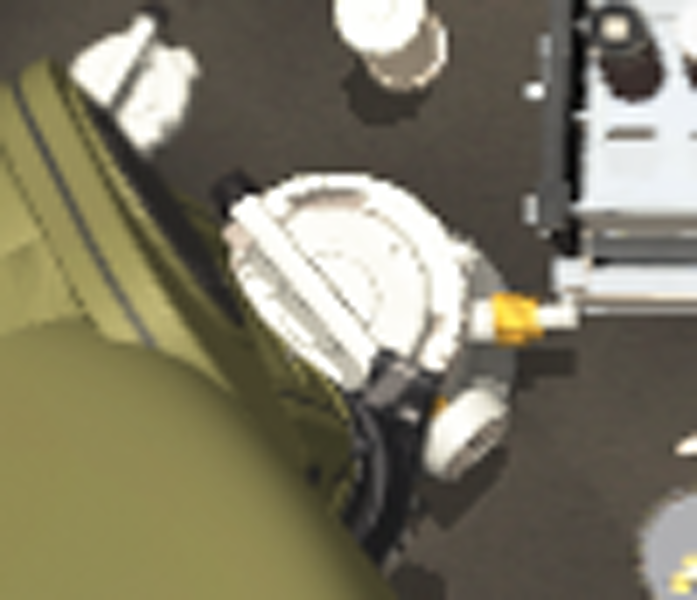

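The arm hides the lever in this view, but a steady push of about 2 N shows it is moving with the fingers. I'll continue to the stop.

Emit:
jog_arm(
  plan=[
    {"x": 0.033, "y": -0.076, "z": 0, "ax": 0, "ay": 0, "az": -1, "gripper": -1},
    {"x": 0.033, "y": -0.076, "z": 0, "ax": 0, "ay": 0, "az": -1, "gripper": -1},
    {"x": 0, "y": 0, "z": 0, "ax": 0, "ay": 0, "az": 0, "gripper": -1},
  ],
)

```text
clock: 3.17
eef_pos: [0.3973, 0.2696, 0.114]
tool_rot: [-1.866, 2.523, 0.003]
force: [-2.5, 1.2, 2.5]
gripper_width: -0.0
grip_force: 1.9
```

Emit:
jog_arm(
  plan=[
    {"x": 0.015, "y": -0.04, "z": 0, "ax": 0, "ay": 0, "az": -0.5, "gripper": -1},
    {"x": 0, "y": 0, "z": 0, "ax": 0, "ay": 0, "az": 0, "gripper": -1},
  ],
)

```text
clock: 3.33
eef_pos: [0.3973, 0.2689, 0.1136]
tool_rot: [-1.915, 2.488, 0.006]
force: [-5.7, 3.1, 5.6]
gripper_width: -0.0001
grip_force: 3.6
```

Emit:
jog_arm(
  plan=[
    {"x": 0, "y": -0.03, "z": 0, "ax": 0, "ay": 0, "az": 0, "gripper": -1},
    {"x": 0, "y": 0, "z": 0, "ax": 0, "ay": 0, "az": 0, "gripper": -1},
  ],
)

```text
clock: 3.5
eef_pos: [0.3974, 0.2689, 0.1135]
tool_rot: [-1.915, 2.49, 0.008]
force: [-10.4, 3.5, 8.0]
gripper_width: 0.0001
grip_force: 4.9
```

Force rises without motion, so the lever is at its stop. Next I back away, go up, and turn to line up with the bar.

Emit:
jog_arm(
  plan=[
    {"x": 0, "y": 0.3, "z": 0, "ax": 0, "ay": 0, "az": 0, "gripper": -1},
    {"x": 0, "y": 0.3, "z": 0, "ax": 0, "ay": 0, "az": 0, "gripper": -1},
    {"x": 0, "y": 0, "z": -1, "ax": 0, "ay": 0, "az": 0, "gripper": -1},
    {"x": 0, "y": 0, "z": -1, "ax": 0, "ay": 0, "az": 0, "gripper": -1},
    {"x": 0, "y": 0, "z": -0.5, "ax": 0, "ay": 0, "az": 1, "gripper": -1},
  ],
)

```text
clock: 3.92
eef_pos: [0.3764, 0.2743, 0.2157]
tool_rot: [-1.811, 2.56, -0.001]
force: [0.5, 0.8, 1.0]
gripper_width: -0.0004
grip_force: 0.0
```

Emit:
jog_arm(
  plan=[
    {"x": 0, "y": 0, "z": 0, "ax": 0, "ay": 0, "az": 1, "gripper": 0.2},
    {"x": 0, "y": 0, "z": 0, "ax": 0, "ay": 0, "az": 1, "gripper": 0.2},
    {"x": 0, "y": 0, "z": 0, "ax": 0, "ay": 0, "az": 1, "gripper": 0.2},
    {"x": 0, "y": 0, "z": 0, "ax": 0, "ay": 0, "az": 1, "gripper": 0.2},
    {"x": 0, "y": 0, "z": 0, "ax": 0, "ay": 0, "az": 1, "gripper": 0.2},
  ],
)

```text
clock: 4.33
eef_pos: [0.3757, 0.2735, 0.2122]
tool_rot: [-1.263, 2.874, -0.001]
force: [-0.4, 1.0, 0.7]
gripper_width: 0.0509
grip_force: 0.0
```

Emit:
jog_arm(
  plan=[
    {"x": 0, "y": 0, "z": 0, "ax": 0, "ay": 0, "az": 1, "gripper": 0.2},
    {"x": 0, "y": 0, "z": 0, "ax": 0, "ay": 0, "az": 0.5, "gripper": 0.2},
    {"x": 0, "y": 0, "z": 0, "ax": 0, "ay": 0, "az": 0, "gripper": 0.2},
    {"x": 0, "y": 0, "z": 0, "ax": 0, "ay": 0, "az": 0, "gripper": 0.2},
  ],
)

```text
clock: 4.67
eef_pos: [0.3757, 0.2735, 0.2119]
tool_rot: [-1.098, 2.942, -0.0]
force: [-1.2, -0.1, 0.7]
gripper_width: 0.0513
grip_force: 0.0
```

Run:
```python
from h import *
o,M=st()
print(M.T@(np.array([.4905,.3040,.112])-o["eef_pos"])/.04, np.degrees(np.arctan2(M[1,1],M[0,1])))
f=ctrl.grab_frame("scene");c=cv2.resize(f["frame"][170:290,190:350],(800,600),interpolation=cv2.INTER_CUBIC);cv2.imwrite("pics/s2.png",c)
```

```text
t 4.67 p [0.3757 0.2735 0.2119] F [-1.2 -0.1  0.7] w 0.0513 gf 0.0 
M [[-0.755, -0.655, 0.001], [-0.655, 0.755, 0.0], [-0.001, -0.001, -1.0]] q [ 0.63  0.17 -0.31  1.09 -0.   -0.08]
[-2.6655697  -1.30283319  2.50025183] 130.9350286122112
```

View pics/s2.png

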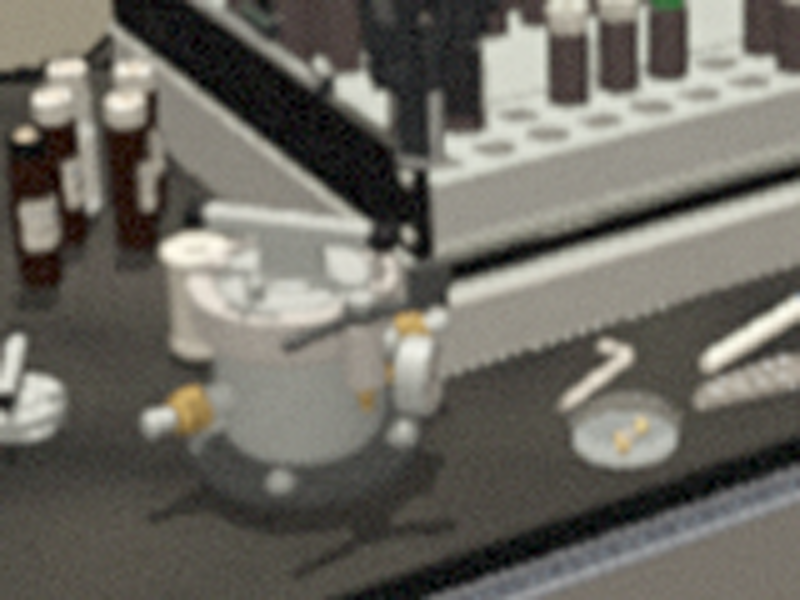

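The lever is fully aside, with the nose outward at (285,345) and the paddle at (430,285). The bar runs from (205,210) to (385,235). The stop block probably sits near (255,285) beside the bar, so I'll descend with a narrow 25 mm opening.

Emit:
jog_arm(
  plan=[
    {"x": -0.9, "y": -0.45, "z": 0, "ax": 0, "ay": 0, "az": 0, "gripper": -0.4},
    {"x": -0.9, "y": -0.45, "z": 0, "ax": 0, "ay": 0, "az": 0, "gripper": -0.4},
    {"x": -0.87, "y": -0.4, "z": 0, "ax": 0, "ay": 0, "az": 0, "gripper": -0.4},
    {"x": 0, "y": 0, "z": 0.8, "ax": 0, "ay": 0, "az": 0, "gripper": -0.4},
    {"x": 0, "y": 0, "z": 0.4, "ax": 0, "ay": 0, "az": 0, "gripper": -0.4},
  ],
)

```text
clock: 5.13
eef_pos: [0.4937, 0.3052, 0.1622]
tool_rot: [-1.096, 2.941, 0.0]
force: [-1.4, -1.4, -1.4]
gripper_width: 0.0257
grip_force: 0.0
```

Emit:
jog_arm(
  plan=[
    {"x": 0, "y": 0, "z": 0, "ax": 0, "ay": 0, "az": 0, "gripper": -0.4},
    {"x": 0, "y": 0, "z": 0, "ax": 0, "ay": 0, "az": 0, "gripper": -0.4},
    {"x": 0, "y": 0, "z": 0, "ax": 0, "ay": 0, "az": 0, "gripper": -0.4},
  ],
)

```text
clock: 5.38
eef_pos: [0.4906, 0.3042, 0.1643]
tool_rot: [-1.098, 2.943, 0.0]
force: [0.1, -1.2, 0.4]
gripper_width: 0.0256
grip_force: 0.0
```

Run:
```python
from h import *
o,M=st()
print(M.T@(np.array([.4905,.3040,.114])-o["eef_pos"])/.04, np.degrees(np.arctan2(M[1,1],M[0,1])))
f=ctrl.grab_frame("scene");c=cv2.resize(f["frame"][170:250,200:300],(750,600),interpolation=cv2.INTER_CUBIC);cv2.imwrite("pics/s3.png",c)
```

```text
t 5.38 p [0.4906 0.3042 0.1643] F [ 0.1 -1.2  0.4] w 0.0256 gf 0.0 
M [[-0.755, -0.655, 0.001], [-0.655, 0.755, 0.0], [-0.001, -0.0, -1.0]] q [ 0.56  0.38 -0.14  1.05 -0.   -0.16]
[ 0.00612116 -0.00216681  1.25665059] 130.93607355545447
```

View pics/s3.png

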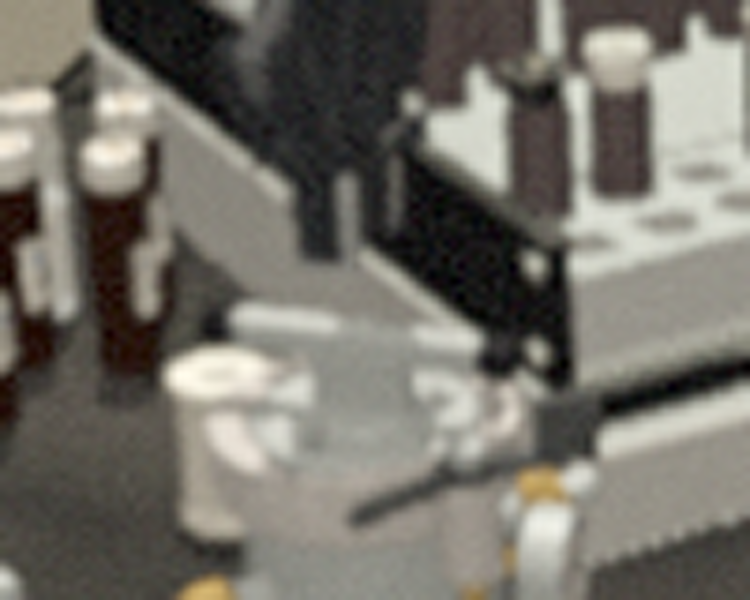

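The fingers (310–400, 220) are centred above the bar's middle (about 355,325). Descending, then closing.

Emit:
jog_arm(
  plan=[
    {"x": 0, "y": 0, "z": 0.4, "ax": 0, "ay": 0, "az": 0, "gripper": -0.4},
    {"x": 0, "y": 0, "z": 0.3, "ax": 0, "ay": 0, "az": 0, "gripper": -0.4},
    {"x": 0, "y": 0, "z": 0.2, "ax": 0, "ay": 0, "az": 0, "gripper": -0.4},
    {"x": 0, "y": 0, "z": 0, "ax": 0, "ay": 0, "az": 0, "gripper": -0.4},
    {"x": 0, "y": 0, "z": 0, "ax": 0, "ay": 0, "az": 0, "gripper": -0.4},
  ],
)

```text
clock: 5.85
eef_pos: [0.4906, 0.3042, 0.128]
tool_rot: [-1.098, 2.943, 0.0]
force: [-0.0, -0.5, -0.7]
gripper_width: 0.0256
grip_force: 0.0
```

Emit:
jog_arm(
  plan=[
    {"x": 0, "y": 0, "z": 0.2, "ax": 0, "ay": 0, "az": 0, "gripper": -0.4},
    {"x": 0, "y": 0, "z": 0.15, "ax": 0, "ay": 0, "az": 0, "gripper": -0.4},
    {"x": 0, "y": 0, "z": 0, "ax": 0, "ay": 0, "az": 0, "gripper": -0.4},
    {"x": 0, "y": 0, "z": 0, "ax": 0, "ay": 0, "az": 0, "gripper": -0.4},
  ],
)

```text
clock: 6.18
eef_pos: [0.4903, 0.3038, 0.1129]
tool_rot: [1.098, -2.942, 0.0]
force: [-0.1, 0.7, 0.6]
gripper_width: 0.0255
grip_force: 0.0
```

Emit:
jog_arm(
  plan=[
    {"x": 0, "y": 0, "z": 0, "ax": 0, "ay": 0, "az": 0, "gripper": -1},
    {"x": 0, "y": 0, "z": 0, "ax": 0, "ay": 0, "az": 0, "gripper": -1},
    {"x": 0, "y": 0, "z": 0, "ax": 0, "ay": 0, "az": 0, "gripper": -1},
    {"x": 0, "y": 0, "z": 0, "ax": 0, "ay": 0, "az": 0, "gripper": -1},
    {"x": 0, "y": 0, "z": 0, "ax": 0, "ay": 0, "az": 0, "gripper": -1},
  ],
  grip_force=60,
)

```text
clock: 6.6
eef_pos: [0.4908, 0.3042, 0.1135]
tool_rot: [-1.098, 2.943, 0.0]
force: [0.1, 0.5, 0.6]
gripper_width: 0.0108
grip_force: 60.2
```

Run:
```python
from h import *
o,M=st();print(o["wrist_torque"], np.degrees(np.arctan2(M[1,1],M[0,1])))
```

```text
t 6.6 p [0.4908 0.3042 0.1135] F [0.1 0.5 0.6] w 0.0108 gf 60.2 
M [[-0.756, -0.655, 0.0], [-0.655, 0.756, 0.0], [-0.0, 0.0, -1.0]] q [ 0.55  0.42 -0.22  0.93  0.   -0.16]
[-0.01115467  0.10126864  0.0037234 ] 130.92157995481523
```

Gripped. Turning anticlockwise.

Emit:
jog_arm(
  plan=[
    {"x": 0, "y": 0, "z": 0, "ax": 0, "ay": 0, "az": -0.5, "gripper": -1},
    {"x": 0, "y": 0, "z": 0, "ax": 0, "ay": 0, "az": -0.8, "gripper": -1},
    {"x": 0, "y": 0, "z": 0, "ax": 0, "ay": 0, "az": -0.8, "gripper": -1},
    {"x": 0, "y": 0, "z": 0, "ax": 0, "ay": 0, "az": -0.8, "gripper": -1},
    {"x": 0, "y": 0, "z": 0, "ax": 0, "ay": 0, "az": -0.8, "gripper": -1},
  ],
)

```text
clock: 7.02
eef_pos: [0.4907, 0.3041, 0.1135]
tool_rot: [-1.524, 2.747, -0.0]
force: [-0.7, 0.7, 0.8]
gripper_width: 0.0109
grip_force: 60.1
```

Emit:
jog_arm(
  plan=[
    {"x": 0, "y": 0, "z": 0, "ax": 0, "ay": 0, "az": -0.8, "gripper": -1},
    {"x": 0, "y": 0, "z": 0, "ax": 0, "ay": 0, "az": -0.8, "gripper": -1},
    {"x": 0, "y": 0, "z": 0, "ax": 0, "ay": 0, "az": -0.8, "gripper": -1},
    {"x": 0, "y": 0, "z": 0, "ax": 0, "ay": 0, "az": -0.8, "gripper": -1},
    {"x": 0, "y": 0, "z": 0, "ax": 0, "ay": 0, "az": -0.8, "gripper": -1},
  ],
)

```text
clock: 7.43
eef_pos: [0.4903, 0.3042, 0.1136]
tool_rot: [1.943, -2.469, -0.001]
force: [-1.4, 0.5, 1.9]
gripper_width: 0.011
grip_force: 60.2
```

Emit:
jog_arm(
  plan=[
    {"x": 0, "y": 0, "z": 0, "ax": 0, "ay": 0, "az": -0.8, "gripper": -1},
    {"x": 0, "y": 0, "z": 0, "ax": 0, "ay": 0, "az": -0.8, "gripper": -1},
    {"x": 0, "y": 0, "z": 0, "ax": 0, "ay": 0, "az": -0.8, "gripper": -1},
    {"x": 0, "y": 0, "z": 0, "ax": 0, "ay": 0, "az": -0.8, "gripper": -1},
    {"x": 0, "y": 0, "z": 0, "ax": 0, "ay": 0, "az": 0, "gripper": -1},
  ],
)

```text
clock: 7.85
eef_pos: [0.49, 0.3044, 0.1135]
tool_rot: [2.24, -2.203, -0.002]
force: [-3.7, 1.8, 1.9]
gripper_width: 0.011
grip_force: 60.3
```

Run:
```python
from h import *
o,M=st();print(o["wrist_torque"], np.degrees(np.arctan2(M[1,1],M[0,1])))
```

```text
t 7.85 p [0.49   0.3044 0.1135] F [-3.7  1.8  1.9] w 0.011 gf 60.3 
M [[0.017, -1.0, -0.001], [-1.0, -0.017, 0.001], [-0.001, 0.001, -1.0]] q [ 0.56  0.42 -0.22  0.93  0.   -1.03]
[0.24334837 0.47079288 0.05777527] -179.03461151496975
```

Emit:
jog_arm(
  plan=[
    {"x": 0, "y": 0, "z": 0, "ax": 0, "ay": 0, "az": -0.4, "gripper": -1},
    {"x": 0, "y": 0, "z": 0, "ax": 0, "ay": 0, "az": -0.4, "gripper": -1},
    {"x": 0, "y": 0, "z": 0, "ax": 0, "ay": 0, "az": 0, "gripper": -1},
    {"x": 0, "y": 0, "z": 0, "ax": 0, "ay": 0, "az": 0, "gripper": -1},
  ],
)

```text
clock: 8.18
eef_pos: [0.4898, 0.3043, 0.1135]
tool_rot: [2.306, -2.133, -0.002]
force: [-3.4, 1.3, 4.6]
gripper_width: 0.011
grip_force: 60.6
```

Run:
```python
from h import *
o,M=st();print(o["wrist_torque"], np.degrees(np.arctan2(M[1,1],M[0,1])))
f=ctrl.grab_frame("top");c=cv2.resize(f["frame"][160:246,185:285],(697,600),interpolation=cv2.INTER_CUBIC);cv2.imwrite("pics/t2.png",c)
```

```text
t 8.18 p [0.4898 0.3043 0.1135] F [-3.4  1.3  4.6] w 0.011 gf 60.6 
M [[0.078, -0.997, -0.001], [-0.997, -0.078, 0.001], [-0.001, 0.001, -1.0]] q [ 0.56  0.42 -0.22  0.93  0.   -1.09]
[0.24524821 0.77370513 0.09225231] -175.52461501854756
```

Emit:
jog_arm(
  plan=[
    {"x": 0, "y": 0, "z": 0, "ax": 0, "ay": 0, "az": -0.4, "gripper": -1},
    {"x": 0, "y": 0, "z": 0, "ax": 0, "ay": 0, "az": -0.4, "gripper": -1},
    {"x": 0, "y": 0, "z": 0, "ax": 0, "ay": 0, "az": 0, "gripper": -1},
    {"x": 0, "y": 0, "z": 0, "ax": 0, "ay": 0, "az": 0, "gripper": -1},
  ],
)

```text
clock: 8.57
eef_pos: [0.4895, 0.3043, 0.1136]
tool_rot: [2.373, -2.058, -0.003]
force: [-5.5, 1.1, 6.2]
gripper_width: 0.0109
grip_force: 60.8
```

Run:
```python
from h import *
o,M=st();print(o["wrist_torque"], np.degrees(np.arctan2(M[1,1],M[0,1])))
```

```text
t 8.57 p [0.4895 0.3043 0.1136] F [-5.5  1.1  6.2] w 0.0109 gf 60.8 
M [[0.142, -0.99, -0.002], [-0.99, -0.142, 0.001], [-0.001, 0.002, -1.0]] q [ 0.56  0.42 -0.22  0.93  0.   -1.16]
[ 0.21669061  1.06561139 -0.19722266] -171.86149183141026
```

Emit:
jog_arm(
  plan=[
    {"x": 0, "y": 0, "z": 0, "ax": 0, "ay": 0, "az": -0.3, "gripper": -1},
    {"x": 0, "y": 0, "z": 0, "ax": 0, "ay": 0, "az": 0, "gripper": -1},
    {"x": 0, "y": 0, "z": 0, "ax": 0, "ay": 0, "az": 0, "gripper": -1},
  ],
)

```text
clock: 8.82
eef_pos: [0.489, 0.3044, 0.1135]
tool_rot: [2.396, -2.03, -0.005]
force: [-7.0, 2.0, 6.6]
gripper_width: 0.011
grip_force: 61.3
```

Run:
```python
from h import *
o,M=st();print(o["wrist_torque"], np.degrees(np.arctan2(M[1,1],M[0,1])))
```

```text
t 8.82 p [0.489  0.3044 0.1135] F [-7.   2.   6.6] w 0.011 gf 61.3 
M [[0.164, -0.986, -0.003], [-0.986, -0.164, 0.001], [-0.002, 0.003, -1.0]] q [ 0.56  0.42 -0.22  0.93  0.   -1.18]
[ 0.30273975  1.28176972 -0.70788896] -170.56084702077945
```

The stop shows in the torque at about 188°, so mid-slot is near 184°. I'll turn back 5.3° and start lifting gently.

Emit:
jog_arm(
  plan=[
    {"x": 0, "y": 0, "z": 0, "ax": 0, "ay": 0, "az": 0.6, "gripper": -1},
    {"x": 0, "y": 0, "z": 0, "ax": 0, "ay": 0, "az": 0.55, "gripper": -1},
    {"x": 0, "y": 0, "z": 0, "ax": 0, "ay": 0, "az": 0, "gripper": -1},
    {"x": 0, "y": 0, "z": 0, "ax": 0, "ay": 0, "az": 0, "gripper": -1},
  ],
)

```text
clock: 9.15
eef_pos: [0.4901, 0.3048, 0.1135]
tool_rot: [-2.302, 2.137, 0.003]
force: [-5.1, 3.2, 4.3]
gripper_width: 0.011
grip_force: 60.6
```

Run:
```python
from h import *
o,M=st();print(o["wrist_torque"], np.degrees(np.arctan2(M[1,1],M[0,1])))
```

```text
t 9.15 p [0.4901 0.3048 0.1135] F [-5.1  3.2  4.3] w 0.011 gf 60.6 
M [[0.074, -0.997, -0.001], [-0.997, -0.074, 0.002], [-0.002, 0.001, -1.0]] q [ 0.56  0.42 -0.22  0.93  0.   -1.09]
[ 0.39120801  0.79299981 -0.06256514] -175.7310261608136
```

Emit:
jog_arm(
  plan=[
    {"x": 0, "y": 0, "z": -0.1, "ax": 0, "ay": 0, "az": 0, "gripper": -1},
    {"x": 0, "y": 0, "z": -0.1, "ax": 0, "ay": 0, "az": 0, "gripper": -1},
    {"x": 0, "y": 0, "z": 0, "ax": 0, "ay": 0, "az": 0, "gripper": -1},
  ],
)

```text
clock: 9.4
eef_pos: [0.4899, 0.3042, 0.121]
tool_rot: [2.302, -2.136, -0.002]
force: [-3.7, 3.8, -4.4]
gripper_width: 0.0109
grip_force: 59.4
```

Run:
```python
from h import *
o,M=st();print(o["wrist_torque"], np.degrees(np.arctan2(M[1,1],M[0,1])))
```

```text
t 9.4 p [0.4899 0.3042 0.121 ] F [-3.7  3.8 -4.4] w 0.0109 gf 59.4 
M [[0.075, -0.997, -0.002], [-0.997, -0.075, 0.0], [-0.0, 0.002, -1.0]] q [ 0.55  0.41 -0.21  0.95  0.   -1.09]
[0.62927189 0.73843975 0.00268936] -175.69997980473306
```

The cover is free: 7.5 mm up with only its weight on the wrist. I'll lift it clear, pull back in front of the rack, and carry it to the tray.

Emit:
jog_arm(
  plan=[
    {"x": 0, "y": 0, "z": -0.2, "ax": 0, "ay": 0, "az": 0, "gripper": -1},
    {"x": 0, "y": 0, "z": -0.2, "ax": 0, "ay": 0, "az": 0, "gripper": -1},
    {"x": 0, "y": 0, "z": -0.3, "ax": 0, "ay": 0, "az": 0, "gripper": -1},
    {"x": 0, "y": 0, "z": -0.4, "ax": 0, "ay": 0, "az": 0, "gripper": -1},
    {"x": 0, "y": 0, "z": -0.5, "ax": 0, "ay": 0, "az": 0, "gripper": -1},
  ],
)

```text
clock: 9.82
eef_pos: [0.4909, 0.3025, 0.1856]
tool_rot: [2.301, -2.136, 0.004]
force: [-1.1, 0.3, -6.1]
gripper_width: 0.0111
grip_force: 59.1
```

Emit:
jog_arm(
  plan=[
    {"x": 0, "y": 0, "z": -0.4, "ax": 0, "ay": 0, "az": 0, "gripper": -1},
    {"x": 0, "y": 0.5, "z": 0, "ax": 0, "ay": 0, "az": 0, "gripper": -1},
    {"x": 0, "y": 0.6, "z": 0, "ax": 0, "ay": 0, "az": 0, "gripper": -1},
    {"x": 0, "y": 0.6, "z": 0, "ax": 0, "ay": 0, "az": 0, "gripper": -1},
    {"x": 0.2, "y": 0.4, "z": 0, "ax": 0, "ay": 0, "az": 0, "gripper": -1},
  ],
)

```text
clock: 10.23
eef_pos: [0.4065, 0.2894, 0.2022]
tool_rot: [-2.304, 2.135, -0.002]
force: [-0.5, 0.0, -5.4]
gripper_width: 0.0112
grip_force: 59.7
```

Emit:
jog_arm(
  plan=[
    {"x": 0.5, "y": 0.05, "z": 0, "ax": 0, "ay": 0, "az": 0, "gripper": -1},
    {"x": 0.8, "y": 0.05, "z": 0, "ax": 0, "ay": 0, "az": 0, "gripper": -1},
    {"x": 0.8, "y": 0.05, "z": 0, "ax": 0, "ay": 0, "az": 0, "gripper": -1},
    {"x": 0.8, "y": 0.05, "z": 0, "ax": 0, "ay": 0, "az": 0, "gripper": -1},
    {"x": 0.8, "y": 0.05, "z": 0, "ax": 0, "ay": 0, "az": 0, "gripper": -1},
  ],
)

```text
clock: 10.65
eef_pos: [0.4092, 0.1391, 0.2024]
tool_rot: [-2.303, 2.136, -0.006]
force: [0.6, -0.6, -5.3]
gripper_width: 0.0108
grip_force: 59.9
```

Emit:
jog_arm(
  plan=[
    {"x": 0.8, "y": 0.05, "z": 0, "ax": 0, "ay": 0, "az": 0, "gripper": -1},
    {"x": 0.8, "y": 0.05, "z": 0, "ax": 0, "ay": 0, "az": 0, "gripper": -1},
    {"x": 0.8, "y": 0.05, "z": 0, "ax": 0, "ay": 0, "az": 0, "gripper": -1},
    {"x": 0.8, "y": 0.05, "z": 0, "ax": 0, "ay": 0, "az": 0, "gripper": -1},
    {"x": 0.8, "y": 0.05, "z": 0, "ax": 0, "ay": 0, "az": 0, "gripper": -1},
  ],
)

```text
clock: 11.07
eef_pos: [0.4109, -0.0217, 0.2025]
tool_rot: [2.302, -2.137, 0.006]
force: [1.0, 0.1, -4.8]
gripper_width: 0.0109
grip_force: 59.9
```

Emit:
jog_arm(
  plan=[
    {"x": 0.8, "y": 0.05, "z": 0, "ax": 0, "ay": 0, "az": 0, "gripper": -1},
    {"x": 0.8, "y": 0.05, "z": 0, "ax": 0, "ay": 0, "az": 0, "gripper": -1},
    {"x": 0.8, "y": 0.05, "z": 0, "ax": 0, "ay": 0, "az": 0, "gripper": -1},
    {"x": 0.8, "y": 0.05, "z": 0, "ax": 0, "ay": 0, "az": 0, "gripper": -1},
    {"x": 0.8, "y": 0.05, "z": 0, "ax": 0, "ay": 0, "az": 0, "gripper": -1},
  ],
)

```text
clock: 11.48
eef_pos: [0.4124, -0.1822, 0.2025]
tool_rot: [2.301, -2.136, 0.005]
force: [0.9, -0.1, -5.0]
gripper_width: 0.0111
grip_force: 59.9
```

Run:
```python
from h import *
o,M=st();print(o["wrist_torque"], np.degrees(np.arctan2(M[1,1],M[0,1])),M.T@(np.array([.414,-.321,.032])-o["eef_pos"])/.04)
```

```text
t 11.48 p [ 0.4124 -0.1822  0.2025] F [ 0.9 -0.1 -5. ] w 0.0111 gf 59.9 
M [[0.074, -0.997, 0.001], [-0.997, -0.074, -0.004], [0.004, -0.001, -1.0]] q [-0.41  0.15 -0.36  1.06 -0.   -2.06]
[ 0.00119282 -0.0660796   0.0586392 ] -175.75163076416186 [3.44705476 0.21990842 4.27395913]
```

Emit:
jog_arm(
  plan=[
    {"x": 0.8, "y": 0.05, "z": 0, "ax": 0, "ay": 0, "az": 0, "gripper": -1},
    {"x": 0.8, "y": 0.05, "z": 0, "ax": 0, "ay": 0, "az": 0, "gripper": -1},
    {"x": 0.8, "y": 0.05, "z": 0, "ax": 0, "ay": 0, "az": 0, "gripper": -1},
    {"x": 0.6, "y": 0.04, "z": 0, "ax": 0, "ay": 0, "az": 0, "gripper": -1},
    {"x": 0.38, "y": 0, "z": 0, "ax": 0, "ay": 0, "az": 0, "gripper": -1},
  ],
)

```text
clock: 11.9
eef_pos: [0.4149, -0.3188, 0.2022]
tool_rot: [2.298, -2.138, 0.005]
force: [0.7, 0.5, -5.1]
gripper_width: 0.0109
grip_force: 59.8
```

Emit:
jog_arm(
  plan=[
    {"x": 0, "y": 0, "z": 0.6, "ax": 0, "ay": 0, "az": 0, "gripper": -1},
    {"x": 0, "y": 0, "z": 0.8, "ax": 0, "ay": 0, "az": 0, "gripper": -1},
    {"x": 0, "y": 0, "z": 0.8, "ax": 0, "ay": 0, "az": 0, "gripper": -1},
    {"x": 0, "y": 0, "z": 0.5, "ax": 0, "ay": 0, "az": 0, "gripper": -1},
    {"x": 0, "y": 0, "z": 0.3, "ax": 0, "ay": 0, "az": 0, "gripper": -1},
  ],
)

```text
clock: 12.32
eef_pos: [0.4133, -0.3137, 0.079]
tool_rot: [2.302, -2.135, -0.007]
force: [-0.7, 0.6, -5.2]
gripper_width: 0.0111
grip_force: 59.7
```

Emit:
jog_arm(
  plan=[
    {"x": 0, "y": 0, "z": 0, "ax": 0, "ay": 0, "az": 0, "gripper": -1},
    {"x": 0, "y": 0, "z": 0, "ax": 0, "ay": 0, "az": 0, "gripper": -1},
  ],
)

```text
clock: 12.48
eef_pos: [0.415, -0.3146, 0.0814]
tool_rot: [2.303, -2.135, -0.002]
force: [-0.3, 0.1, -5.1]
gripper_width: 0.0112
grip_force: 59.7
```

Run:
```python
from h import *
o,M=st();print(o["wrist_torque"], np.degrees(np.arctan2(M[1,1],M[0,1])),M.T@(np.array([.414,-.321,.0295])-o["eef_pos"])/.04)
f=ctrl.grab_frame("top");c=cv2.resize(f["frame"][185:265,390:500],(800,582),interpolation=cv2.INTER_CUBIC);cv2.imwrite("pics/t3.png",c)
```

```text
t 12.48 p [ 0.415  -0.3146  0.0814] F [-0.3  0.1 -5.1] w 0.0112 gf 59.7 
M [[0.075, -0.997, -0.002], [-0.997, -0.075, -0.0], [-0.0, 0.002, -1.0]] q [-0.65  0.36 -0.41  0.8  -0.   -2.29]
[ 0.03456585 -0.05807798  0.03573944] -175.68058520088113 [0.15855647 0.03490854 1.29678268]
```

View pics/t3.png

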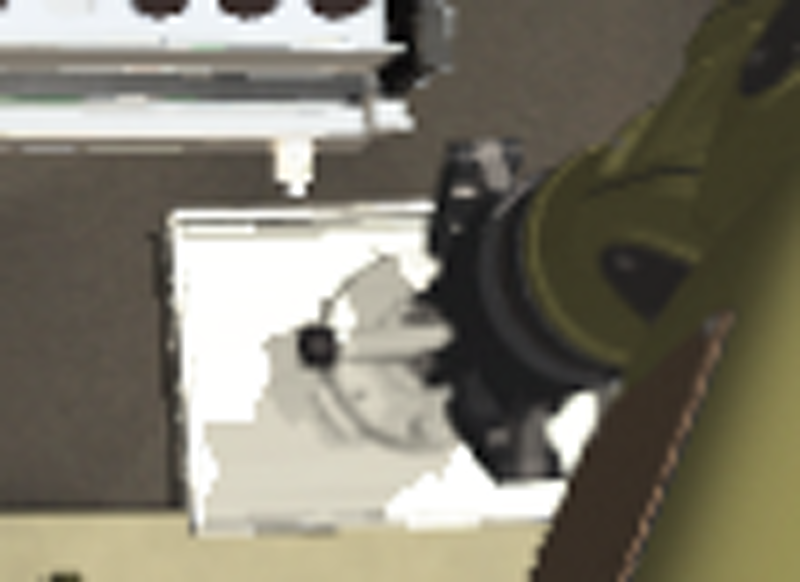

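The cover, with its knob at (318,345), hangs level and well inside the tray walls. Lowering slowly.

Emit:
jog_arm(
  plan=[
    {"x": 0.08, "y": 0, "z": 0.3, "ax": 0, "ay": 0, "az": 0, "gripper": -1},
    {"x": 0.08, "y": 0, "z": 0.3, "ax": 0, "ay": 0, "az": 0, "gripper": -1},
    {"x": 0, "y": 0, "z": 0.3, "ax": 0, "ay": 0, "az": 0, "gripper": -1},
    {"x": 0, "y": 0, "z": 0.2, "ax": 0, "ay": 0, "az": 0, "gripper": -1},
    {"x": 0, "y": 0, "z": 0, "ax": 0, "ay": 0, "az": 0, "gripper": -1},
  ],
)

```text
clock: 12.95
eef_pos: [0.4157, -0.3209, 0.0371]
tool_rot: [2.303, -2.136, -0.001]
force: [-0.4, 0.6, -5.8]
gripper_width: 0.0107
grip_force: 59.7
```

Emit:
jog_arm(
  plan=[
    {"x": 0, "y": 0, "z": 0.07, "ax": 0, "ay": 0, "az": 0, "gripper": -1},
    {"x": 0, "y": 0, "z": 0.05, "ax": 0, "ay": 0, "az": 0, "gripper": -1},
    {"x": 0, "y": 0, "z": 0, "ax": 0, "ay": 0, "az": 0, "gripper": -1},
    {"x": 0, "y": 0, "z": 0, "ax": 0, "ay": 0, "az": 0, "gripper": -1},
  ],
)

```text
clock: 13.28
eef_pos: [0.4162, -0.3212, 0.033]
tool_rot: [-2.304, 2.136, -0.001]
force: [-0.3, -0.4, -6.2]
gripper_width: 0.0106
grip_force: 59.9
```

Emit:
jog_arm(
  plan=[
    {"x": 0, "y": 0, "z": 0.04, "ax": 0, "ay": 0, "az": 0, "gripper": -1},
    {"x": 0, "y": 0, "z": 0, "ax": 0, "ay": 0, "az": 0, "gripper": -1},
    {"x": 0, "y": 0, "z": 0.03, "ax": 0, "ay": 0, "az": 0, "gripper": -1},
    {"x": 0, "y": 0, "z": 0, "ax": 0, "ay": 0, "az": 0, "gripper": -1},
    {"x": 0, "y": 0, "z": 0, "ax": 0, "ay": 0, "az": 0, "gripper": -1},
  ],
)

```text
clock: 13.7
eef_pos: [0.4158, -0.3209, 0.0296]
tool_rot: [-2.304, 2.136, 0.0]
force: [-0.0, 0.5, -6.0]
gripper_width: 0.0106
grip_force: 59.9
```

Emit:
jog_arm(
  plan=[
    {"x": 0, "y": 0, "z": 0.03, "ax": 0, "ay": 0, "az": 0, "gripper": -1},
    {"x": 0, "y": 0, "z": 0, "ax": 0, "ay": 0, "az": 0, "gripper": -1},
    {"x": 0, "y": 0, "z": 0, "ax": 0, "ay": 0, "az": 0, "gripper": -1},
  ],
)

```text
clock: 13.95
eef_pos: [0.4159, -0.3209, 0.0295]
tool_rot: [-2.304, 2.136, -0.001]
force: [-2.8, 2.1, 6.3]
gripper_width: 0.0109
grip_force: 61.5
```

The cover is resting on the floor: the force reversed at the expected height. Release and retreat upward.

Emit:
jog_arm(
  plan=[
    {"x": 0, "y": 0, "z": 0, "ax": 0, "ay": 0, "az": 0, "gripper": -0.6},
    {"x": 0, "y": 0, "z": 0, "ax": 0, "ay": 0, "az": 0, "gripper": -0.4},
    {"x": 0, "y": 0, "z": 0, "ax": 0, "ay": 0, "az": 0, "gripper": -0.4},
    {"x": 0, "y": 0, "z": 0, "ax": 0, "ay": 0, "az": 0, "gripper": -0.4},
  ],
)

```text
clock: 14.28
eef_pos: [0.4164, -0.3213, 0.0287]
tool_rot: [-2.304, 2.136, -0.002]
force: [-0.1, -1.3, -0.7]
gripper_width: 0.0258
grip_force: 0.0
```

Emit:
jog_arm(
  plan=[
    {"x": 0, "y": 0, "z": -0.2, "ax": 0, "ay": 0, "az": 0, "gripper": -0.4},
    {"x": 0, "y": 0, "z": -0.4, "ax": 0, "ay": 0, "az": 0, "gripper": -0.4},
    {"x": 0, "y": 0, "z": -0.8, "ax": 0, "ay": 0, "az": 0, "gripper": -0.4},
    {"x": 0, "y": 0, "z": -1, "ax": 0, "ay": 0, "az": 0, "gripper": -0.4},
    {"x": 0, "y": 0, "z": -1, "ax": 0, "ay": 0, "az": 0, "gripper": -0.4},
  ],
)

```text
clock: 14.7
eef_pos: [0.4151, -0.3203, 0.1658]
tool_rot: [2.303, -2.136, -0.003]
force: [0.4, -1.0, -0.4]
gripper_width: 0.0256
grip_force: 0.0
```

Emit:
jog_arm(
  plan=[
    {"x": -1, "y": 0.5, "z": -0.5, "ax": 0, "ay": 0, "az": 0, "gripper": -0.4},
    {"x": -1, "y": 0.5, "z": 0, "ax": 0, "ay": 0, "az": 0, "gripper": -0.4},
    {"x": -1, "y": 0.5, "z": 0, "ax": 0, "ay": 0, "az": 0, "gripper": -0.4},
    {"x": -1, "y": 0, "z": 0, "ax": 0, "ay": 0, "az": 0, "gripper": -0.4},
    {"x": -1, "y": 0, "z": 0, "ax": 0, "ay": 0, "az": 0, "gripper": -0.4},
  ],
)

```text
clock: 15.12
eef_pos: [0.3461, -0.1358, 0.1822]
tool_rot: [-2.3, 2.139, -0.002]
force: [1.1, 0.5, 0.1]
gripper_width: 0.0261
grip_force: 0.0
```

Run:
```python
from h import *
st()
f=ctrl.grab_frame("top");c=cv2.resize(f["frame"][150:260,190:490],(800,293),interpolation=cv2.INTER_CUBIC);c2=cv2.resize(ctrl.grab_frame("scene")["frame"][150:290,200:500],(640,300),interpolation=cv2.INTER_CUBIC)
cv2.imwrite("pics/end.png",np.vstack([c,cv2.copyMakeBorder(c2,0,0,0,160,0)]))
```

```text
t 15.12 p [ 0.3461 -0.1358  0.1822] F [1.1 0.5 0.1] w 0.0261 gf 0.0 
M [[0.073, -0.997, 0.001], [-0.997, -0.073, -0.0], [0.0, -0.001, -1.0]] q [-0.37  0.03 -0.55  0.99  0.   -2.02]
```

View pics/end.png

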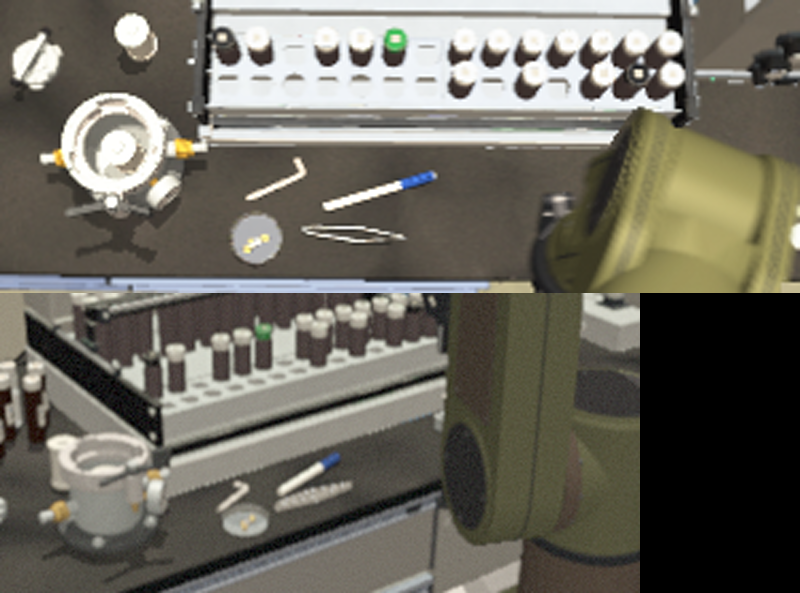

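The bowl is open at (115,145) in the top view, the lever is aside, and the bystanders are in place. The arm hides the tray, so I'll move it off and check the knobs numerically.

Emit:
jog_arm(
  plan=[
    {"x": -1, "y": 0, "z": 0, "ax": 0, "ay": 0, "az": 0, "gripper": -0.4},
    {"x": -1, "y": 0, "z": 0, "ax": 0, "ay": 0, "az": 0, "gripper": -0.4},
    {"x": -1, "y": 0, "z": 0, "ax": 0, "ay": 0, "az": 0, "gripper": -0.4},
    {"x": -1, "y": 0, "z": 0, "ax": 0, "ay": 0, "az": 0, "gripper": -0.4},
    {"x": -1, "y": 0, "z": 0, "ax": 0, "ay": 0, "az": 0, "gripper": -0.4},
  ],
)

```text
clock: 15.63
eef_pos: [0.3328, 0.0636, 0.1823]
tool_rot: [-2.301, 2.137, -0.002]
force: [0.7, 0.9, -0.2]
gripper_width: 0.0256
grip_force: 0.0
```

Emit:
jog_arm(
  plan=[
    {"x": 0, "y": 0, "z": 0, "ax": 0, "ay": 0, "az": 0, "gripper": -0.4},
    {"x": 0, "y": 0, "z": 0, "ax": 0, "ay": 0, "az": 0, "gripper": -0.4},
    {"x": 0, "y": 0, "z": 0, "ax": 0, "ay": 0, "az": 0, "gripper": -0.4},
  ],
)

```text
clock: 15.88
eef_pos: [0.3329, 0.0621, 0.1818]
tool_rot: [2.304, -2.135, 0.002]
force: [0.4, 0.2, -0.2]
gripper_width: 0.0257
grip_force: 0.0
```

Run:
```python
from h import *
st()
f=ctrl.grab_frame("top");g=cv2.cvtColor(f["frame"],cv2.COLOR_BGR2GRAY)
b=g[216:252,418:472];n,l,s,c=cv2.connectedComponentsWithStats((b<70).astype(np.uint8))
for i in range(1,n):
    if s[i,4]>3: print(s[i].tolist(),ray(f,c[i]+[418,216],.047).round(4))
```

```text
t 15.88 p [0.3329 0.0621 0.1818] F [ 0.4  0.2 -0.2] w 0.0257 gf 0.0 
M [[0.076, -0.997, 0.001], [-0.997, -0.076, -0.001], [0.001, -0.001, -1.0]] q [ 0.19 -0.03 -0.61  0.99 -0.   -1.46]
[46, 14, 3, 4, 11] [ 0.4204 -0.3747  0.047 ]
[11, 16, 4, 5, 15] [ 0.4127 -0.2708  0.047 ]
```

The knobs are 104 mm apart at the expected height, centred at (0.417, -0.323), so the cover lies flat in mid-tray.

```bash
python3 -c "
from workcell import ctrl
print(ctrl.hand_in())"
```

```text
the job is handed in; nothing more can be done
None
```

The job is handed in: the bleed lever is at its open stop, and the cover is lifted out and lying flat, crossbar up, mid-tray; from the last pictures and readings, the bystanders are where they were (no verdict was returned).

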